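Open the leaf jig by its hidden catch and push the drilled strip out

TASK

The wooden strip in the drilling jig is finished. Find the one notch in the row of dark blocks along the jig's far edge (it faces away, so run a fingertip along the tops until it drops in), press down the sprung catch inside it so that the leaf springs wide open, then push the strip lengthwise along its channel, over the end without the low stop, until about 8 cm of it sticks out past the jig's base. Only touch, press and push: lift nothing, and leave the other things on the bench where they are.

Things in the scene. Friction and masses are not known exactly. Their poses are not given: they have to be found in the camera images.
- jig: Drilling jig fixed to the bench: plywood base 119 x 262 mm, 12 thick, aluminium leaf on top. Origin on the bench; x from the hinge (robot's side) to the catch side, y along the strip. In mm: base x -75 to 44, y +-131. Leaf shut: x -56 to 44, y +-118, z 31-37, drill bushes to z 44; hinge line x -60, z 34; a lug under its -y end bars the strip. Wide open its edge stands 135 high at x -95.
- edge_left (a point): Far edge of the jig: row of five equal bays, 50 mm each, from here to edge_right, 30 mm wide across (jig x 50 to 80). This point: +y end of the row, mid-width, on the flat tops (32 mm over the bench). Four bays hold solid dark steel blocks. One, not reported which, holds the notch: 45 mm long, open to the outer side, 3 mm cheek towards the leaf, pad of the same steel 11 mm down.
- edge_right (a point): The same at the -y end of the row (jig frame: x 65, y -125, z 32 mm; edge_left: x 65, y 125, z 32). Bay centres lie 25, 75, 125, 175 and 225 mm along from either end; beyond each end stands a 5 mm end plate of the same height.
- catch (a joint): Catch in the notch, rad: 0 at rest (leaf latched), grows as its flat pad is pressed straight down, stop at 0.38. Pivot line along y at jig x 47, z 5 mm: at jig x 66 the pad sinks 5 mm until the leaf lets go (about 0.25) and 7 mm to the stop. 2 to 3 N starts it, about 7 N takes it to the stop; it springs back. Over the notch a fingertip sliding along the tops feels no support.
- leaf (a joint): Leaf, rad: 0 shut and latched, 1.9 wide open, leaning towards the robot. Sprung: swings up by itself in about one second once the catch lets go, with 3 to 4 N at its edge; it may lean on a gripper standing over it and goes on when that draws away.
- strip: Beech strip, grey top with two screw holes, 30 x 218 x 17 mm, about 70 g, loose in the channel under the leaf; origin at the centre of its underside, y along it like the jig's y. Channel in the jig frame: centre line x 0, floor z 12, guide rails with 1 mm play each side, tops z 19 mm, so the upper 10 mm of its +y end face can be pushed over the stop.
- stop_top (a point): Middle of the top of the low stop across the +y end of the channel: 46 mm across, 7 mm thick, top 19 mm over the bench (jig frame x 0, y 113.5). The strip's end stands about 1 mm from it at the start.
- open_end (a point): Open end of the channel: floor of the channel at the -y edge of the base (jig frame x 0, y -131, z 12 mm). The strip comes out here; at the start its end lies 22 mm inside.
- tape_roll: Bystander: roll of magenta tape lying flat, 98 mm diameter, 38 mm high; origin under its centre.
- screwdriver: Bystander: screwdriver with blue handle, 175 x 29 x 29 mm, along its x; origin under its middle.
- offcut: Bystander: beech offcut, 44 x 111 x 31 mm; origin under its centre.
Not all that is in view belongs to the job. Leave any blue or pink look-alike of the part that bears catch alone.

How it is judged (in metres and radians):
On the way, in this order (a step that is already met when the one before it is completed fails the run):
1. the catch in the notch is pressed down and lets the leaf go (value of joint catch above 0.2 rad and value of joint leaf below 1.2 rad), for 0.05 s.
2. the leaf stands wide open, the strip still in its place (value of joint leaf above 1.5 rad and y of strip in the frame of jig above -0.03 m), for 0.2 s.
At the end, for the whole second after the job is handed in: The leaf is open by more than 1.5 rad, the catch is back up (below 0.06 rad), and the strip lies still and flat in its channel (within 6 mm of the centre line and 0.08 rad of its direction) with 50 to 110 mm of it past the open (-y) end of the jig's base (value of joint leaf above 1.5 rad and value of joint catch below 0.06 rad and y of strip in the frame of jig between -0.132 and -0.072 m and x of strip in the frame of jig between -0.006 and 0.006 m and z of strip in the frame of jig between 0.008 and 0.018 m and angle between the y axis of strip and the y axis of jig, either way round below 0.08 rad and angle between strip's own z axis and vertical below 0.1 rad and linear speed of strip below 0.02 m/s); the robot touches nothing.
It fails at once if the strip is lifted or tipped out of its channel (z of strip in the frame of jig above 0.027 m or angle between strip's own z axis and vertical above 0.25 rad).
It fails at once if another thing on the bench is moved by more than 2 cm (distance of any of tape_roll, screwdriver, offcut from where it was at the start of the episode above 0.02 m).
It also fails if it takes over 67 s, if anything falls off the work surface, if the arm or the gripper's body presses on something with over 40 N, if the wrist force passes 120 N, or if a joint passes its speed limit or range.

ROBOT

A 6-joint arm with a two-finger parallel gripper is mounted at the origin on the work surface; the furniture and walls round the work are solid. World frame = base frame: x ahead of the robot, y to its left, z up, the work surface at z = 0. Lengths are in m, angles in degrees, forces in N, time in s.
With the tool pointing down it reaches from about 0.25 to 0.725 m from the base axis. Payload 4 kg.
Tool frame: the origin (TCP) lies between the finger pads; the fingertips stand 22 mm ahead of it and the grasp point (between the pads) lies 3 mm ahead of it; z points along the fingers, y is the line along which they close (so a half turn about z gives the same grasp; the last joint's range is limited). The gripper opens to 85 mm and grips with 20 to 120 N. Pads are 22 mm wide; open, the fingers measure 114 mm over their backs; the gripper's body (76 mm by 85 mm) begins 54 mm behind the grasp point. The pads swing forward as they close: fully open they stand 13 mm farther back than shut.
Start: joints at [0, 13.785, 0.286, 76.501, 0, 90], TCP at [0.5, -0, 0.253] pointing down, gripper open.
Joint ranges: [-155.79, 155.79], [-60.16, 107.12], [-62.33, 73.08], [-114, 123.19], [-81.49, 82.49], [-180, 180]. Speed limits (degrees/s): [159.86, 159.86, 180, 180, 180, 180].

INTERFACE

Orientations are given as [roll, pitch, yaw] about the fixed x, y, z axes, in that order (R = Rz(yaw) Ry(pitch) Rx(roll)).
In Python, from plant import arm gives the robot as it stands.
- The arm moves only by the shell command python3 -m creep 'ROWS' [FORCE]. ROWS is JSON, a list of rows, each a list of 3 entries, a list of its own where there are three numbers: the shift along the world's x, y, z in m, then the turn about the world's z in degrees, then the finger opening in m, from 0 to 0.0854. A call has exactly 10 rows; each row shifts and turns the commanded pose from where the row before left it; what a row does not reach is not made up. A row lasts 1/10 s, in which the tool goes at most 50 mm and 8.59 degrees, less where a joint would pass 70% of its speed; a pose out of reach is approached as far as the arm can. A call is refused whole if a number of a shift passes 0.05 or a number of a turn 8.59, either way. A call with a gripper value outside its range is refused whole. The fingers move at their own pace and stop on an object; FORCE is the grip in N (left out, the last holds). Time passes only in rows, so rows that do not move let the fingers close, or fill a call up. It gives the time, the measured TCP pose, the force, the opening and the grip force at its end, in the units of the state.
- arm.get_obs(): the state, without advancing time (a new reading comes with each control period).
- arm.camera(name): name is "scene" or "side" or "wrist"; returns the picture (480x640x3 uint8, red, green, blue); there is no depth.
- arm.get_calibration(name): a dict with "K" (3x3 intrinsics, pixels), "view" (4x4, takes a point from world to camera coordinates). Camera axes: x right, y down, z forward; pixel columns grow to the right and rows downward; lengths in m; the calibration is good to about 2 mm. A picture is of the moment at which its call begins: read the wrist's pose just before it. get_calibration takes no time and is no camera call; for the wrist camera it gives the pose at the moment of the call.
- arm.sign_off(): hands the job in; it is judged then, once.
Trained networks look in the newest picture that a camera, given by its name, has taken for a name from the list of things; names that differ only in an ending like _2 or _b are one class to them, and where a whole thing is asked for, a point or a joint stands for the part that bears it (a point fixed in the world has none). Each returns a list of dicts, best first, with "p" (0 to 1); they miss things now and then, are a little off and sometimes report something else, mostly with a low value. They report only what shows in the picture. A call takes as long as a camera call. They do not tell look-alikes from the thing itself.
- arm.find_in(camera, target): "box" ([left, top, right, bottom] as shares, 0 to 1, of the picture: columns of its width, rows of its height, round what is visible of it).
The state is a dict: "clock": time; "joint_pos": joint angles; "joint_velocities": joint speeds; "joint_efforts": joint torques, N m; "ee_pos": TCP position; "ee_rot": TCP orientation; "force": force on the tool from outside, world axes, zero at the start; "moment": the same for the moment, N m; "width": opening from 0.0 (shut) to 1.0 (fully open); "finger_force": force on a finger pad.
Only numpy, scipy, OpenCV 4.12 (cv2) and the standard library are available. Lean on these libraries where they do the work, as an engineer would, in place of code of your own. Each camera call takes 0.05 s, during which the arm holds its last target. There are 200 camera calls.

## Working session

There is one attempt and no reset: what is moved stays moved. The work goes in short steps, Python scripts to look and compute and a shell command to move; the robot and the scene stay as the last step left them, time stands still between calls to the robot, and variables do not carry over. Pictures are saved under pics/ and viewed, at most 13 in all, crops included, and the job is handed in when it is done.

```bash
mkdir -p pics
cat > h.py <<'E'
import numpy as np, cv2
from plant import arm
def snap(cam,fn):
    c=arm.get_calibration(cam); im=arm.camera(cam); cv2.imwrite('pics/'+fn,im[:,:,::-1]); return im,c
def proj(c,P):
    P=np.atleast_2d(P); V=np.array(c['view']); q=P@V[:3,:3].T+V[:3,3]; q=q@np.array(c['K']).T; return q[:,:2]/q[:,2:]
def ray(c,uv,z):
    V=np.array(c['view']); R=V[:3,:3]; o=-R.T@V[:3,3]; d=R.T@np.linalg.inv(c['K'])@np.array([uv[0],uv[1],1.]); return o+d*(z-o[2])/d[2]
E
python3 - <<'E'
from h import *
for cam in ['scene','side']:
    im,c=snap(cam,cam+'0.png')
    V=np.array(c['view']); print(cam,(-V[:3,:3].T@V[:3,3]).round(3))
    for t in ['jig','strip','catch','stop_top','tape_roll','screwdriver','offcut']:
        print(t,[(round(r['p'],2),(np.array(r['box'])*[640,480,640,480]).round().tolist()) for r in arm.find_in(cam,t)[:3]])
print(arm.get_obs())
E
```

```text
scene [-0.011  0.697  0.909]
jig [(0.76, [246.0, 214.0, 362.0, 320.0])]
strip []
catch [(0.82, [256.0, 328.0, 283.0, 352.0]), (0.61, [272.0, 244.0, 285.0, 258.0])]
stop_top [(0.96, [249.0, 213.0, 357.0, 315.0])]
tape_roll [(0.92, [154.0, 339.0, 207.0, 396.0])]
screwdriver [(0.77, [360.0, 158.0, 412.0, 182.0])]
offcut [(0.61, [398.0, 199.0, 447.0, 234.0])]
side [-0.033 -1.069  0.567]
jig [(0.81, [273.0, 219.0, 395.0, 287.0])]
strip []
catch [(0.53, [361.0, 304.0, 383.0, 325.0]), (0.5, [265.0, 217.0, 274.0, 229.0])]
stop_top [(0.72, [272.0, 220.0, 393.0, 288.0]), (0.58, [282.0, 221.0, 380.0, 268.0])]
tape_roll [(0.95, [266.0, 181.0, 308.0, 207.0])]
screwdriver [(0.9, [393.0, 335.0, 491.0, 363.0])]
offcut [(0.7, [281.0, 313.0, 347.0, 349.0])]
{'clock': 0.8, 'joint_pos': array([-4.67095293e-04,  1.37813174e+01,  2.88615462e-01,  7.65020332e+01,
       -1.08145874e-03,  9.00025265e+01]), 'joint_velocities': array([ 0.05794057,  0.10246319, -0.00316344,  0.04267639, -0.09487187,
       -0.07099029]), 'joint_efforts': array([ 1.02733768e-03, -3.72150385e+01,  2.52679718e+01,  8.68878506e-04,
        1.75848058e-04, -1.21807179e-05]), 'ee_pos': array([ 5.00011327e-01, -9.38958468e-06,  2.53356044e-01]), 'ee_rot': array([1.79994735e+02, 1.08122659e-03, 8.99970063e+01]), 'force': array([0.79233308, 0.15753902, 0.31330812]), 'moment': array([-0.02993029, -0.0120841 ,  0.02544503]), 'finger_force': 0.0, 'width': 0.998119769690285}
```

View pics/scene0.png

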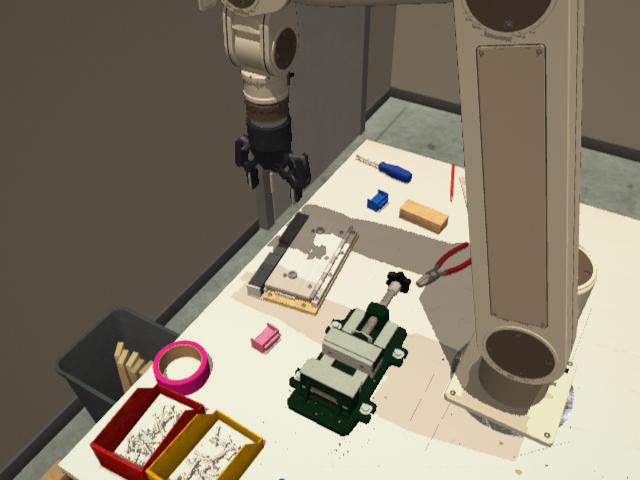

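View pics/side0.png

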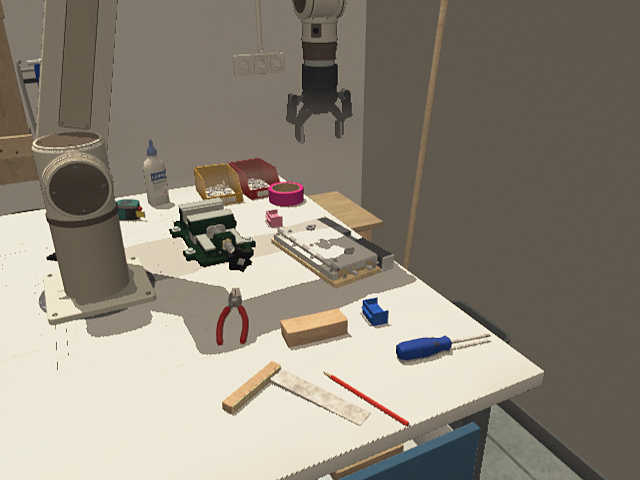

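Run:
```python
from h import *
a=cv2.imread('pics/scene0.png')[205:325,240:370]; b=cv2.imread('pics/side0.png')[210:295,262:402]
a=cv2.resize(a,None,fx=4,fy=4,interpolation=cv2.INTER_CUBIC); a=cv2.copyMakeBorder(a,0,0,0,0,0)
cv2.imwrite('pics/a4.png',a); cv2.imwrite('pics/b4.png',cv2.resize(b,None,fx=5,fy=5,interpolation=cv2.INTER_CUBIC))
im,c=snap('wrist','w0.png'); print(arm.find_in('wrist','jig'))
```

```text
[{'box': [0.3247, 0.2806, 0.6161, 0.8083], 'p': 0.64}]
```

View pics/a4.png

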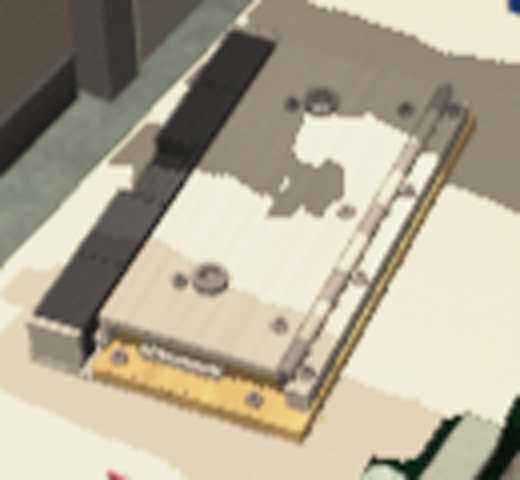

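View pics/b4.png

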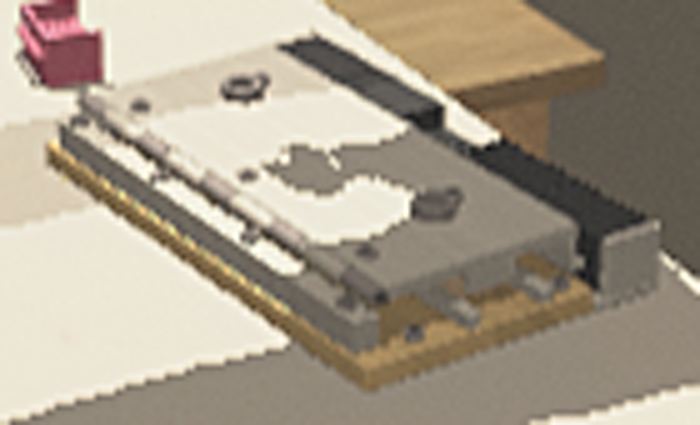

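View pics/w0.png

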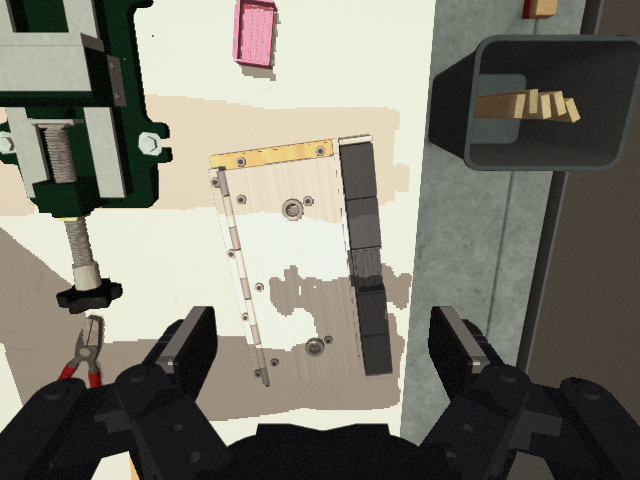

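```bash
cat >> h.py <<'E'
from scipy.optimize import least_squares
def J2W(p,P):
    P=np.atleast_2d(P)/1000.; c,s=np.cos(p[2]),np.sin(p[2]); return P@np.array([[c,s,0],[-s,c,0],[0,0,1]])+[p[0],p[1],0]
def fit(obs,p0):
    f=lambda p: np.concatenate([(proj(c,J2W(p,P))-uv).ravel() for c,P,uv in obs])
    return least_squares(f,p0,loss='soft_l1')
E
python3 - <<'E'
from h import *
w=arm.get_calibration('wrist'); s=arm.get_calibration('scene'); d=arm.get_calibration('side')
o1=(w,[[-75,131,12],[44,131,12],[50,125,32],[80,125,32],[80,-125,32],[50,-125,32]],np.array([[211,156],[332,138],[340,145],[372,141],[392,374],[366,377]]))
o2=(s,[[80,130,32],[-75,131,12]],np.array([[240+30/4,205+325/4],[240+303/4,205+437/4]]))
o3=(d,[[80,-130,32],[-75,-131,12]],np.array([[262+660/5,210+223/5],[262+370/5,210+375/5]]))
for o in ([o1],[o1,o2,o3]):
    r=fit(o,[.5,.05,.1]); print(r.x[:2].round(4),np.degrees(r.x[2]).round(2),r.fun.round(1))
p=r.x; np.save('p.npy',p)
for n,P in dict(el=[65,125,32],er=[65,-125,32],notch=[66,0,32],stop=[0,113.5,19],open=[0,-131,12]).items():print(n,J2W(p,P)[0].round(3))
q=proj(w,J2W(p,[[65,y,32] for y in(25,-25)]));print('centre bay wrist px',q.round())
E
```

```text
[ 0.4826 -0.0763] 7.46 [-2.3 -0.8 -0.1  0.7 -0.1  1.   1.2  0.5  0.7 -1.2 -0.3 -1.3]
[ 0.4825 -0.0764] 7.57 [-2.6 -0.5 -0.4  0.8 -0.4  1.   0.8  0.6  0.8 -1.2 -0.2 -1.3 -1.5 -1.8
 -0.9 -1.7 -0.1 -0.3 -0.7 -1.8]
el [0.531 0.056 0.032]
er [ 0.563 -0.192  0.032]
notch [ 0.548 -0.068  0.032]
stop [0.468 0.036 0.019]
open [ 0.5   -0.206  0.012]
centre bay wrist px [[367. 248.]
 [371. 293.]]
```

The wrist picture shows the notch plainly as the middle bay, with a lighter recessed pad at about (367, 268); the side and scene views agree. The jig fit residuals are 1–2 px. I'm moving over the middle bay with the fingers shut and aligned to the jig.

```bash
python3 -m creep '[[[0.005,-0.007,-0.01],-8.24,0],[[0.005,-0.007,-0.01],-8.24,0],[[0.005,-0.007,-0.01],-8.24,0],[[0.005,-0.007,-0.01],-8.24,0],[[0.005,-0.007,-0.01],-8.24,0],[[0.005,-0.007,-0.01],-8.24,0],[[0.005,-0.007,-0.01],-8.24,0],[[0.005,-0.007,-0.01],-8.24,0],[[0.005,-0.007,-0.01],-8.24,0],[[0.003,-0.005,-0.01],-8.24,0]]' 40
python3 - <<'E'
from h import *
o=arm.get_obs();print(o['joint_pos'].round(1),o['force'].round(2),o['ee_rot'].round(2))
im,c=snap('wrist','w1.png')
p=np.load('p.npy'); 
for P in ([66,0,21],[50,25,32],[80,25,32],[50,-25,32],[80,-25,32]): print(P,proj(c,J2W(p,P)).round(0))
E
```

```text
clock: 1.9
ee_pos: [0.5484, -0.0685, 0.1529]
ee_rot: [180.0, -0.0, 7.2]
force: [-0.3, 0.1, 0.6]
width: 0.002
finger_force: 0.0
[ -7.1  23.2  -1.8  65.   -0.  165.6] [-0.28  0.09  0.59] [ 1.7999e+02 -1.0000e-02  7.2400e+00]
[66, 0, 21] [[321. 234.]]
[50, 25, 32] [[286. 261.]]
[80, 25, 32] [[284. 219.]]
[50, -25, 32] [[357. 260.]]
[80, -25, 32] [[358. 219.]]
```

View pics/w1.png

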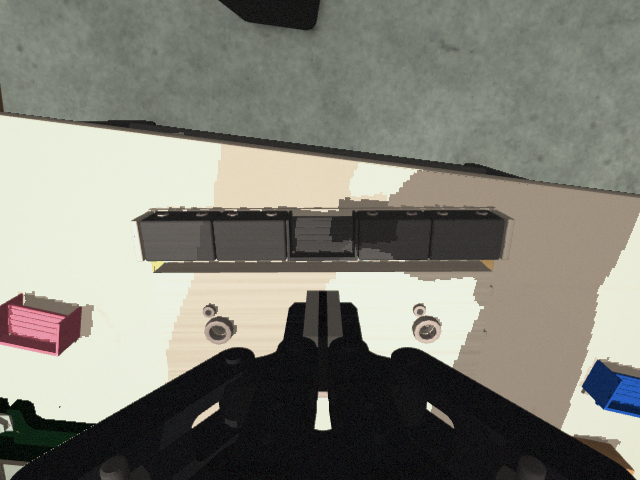

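The picture confirms it: the notch spans columns 290–355 and rows 215–257, matching the projected bay 286–357. Descending.

```bash
python3 -m creep '[[[0,0,-0.015],0,0],[[0,0,-0.02],0,0],[[0,0,-0.02],0,0],[[0,0,-0.02],0,0],[[0,0,-0.015],0,0],[[0,0,-0.005],0,0],[[0,0,-0.005],0,0],[[0,0,-0.003],0,0],[[0,0,0],0,0],[[0,0,0],0,0]]'
```

```text
clock: 2.95
ee_pos: [0.5485, -0.068, 0.051]
ee_rot: [180.0, -0.1, 7.6]
force: [-0.0, -0.4, -0.0]
width: -0.001
finger_force: 0.0
```

The tip is 3 mm below the block tops with no support, so it's in the notch. Pressing.

```bash
python3 -m creep '[[[0,0,-0.004],0,0],[[0,0,-0.003],0,0],[[0,0,-0.002],0,0],[[0,0,-0.002],0,0],[[0,0,-0.001],0,0],[[0,0,-0.001],0,0],[[0,0,-0.001],0,0],[[0,0,0],0,0],[[0,0,0],0,0],[[0,0,0],0,0]]'
python3 - <<'E'
from h import *
print(arm.get_obs()['force'].round(2)); snap('side','s1.png')
E
```

```text
clock: 3.95
ee_pos: [0.5519, -0.0676, 0.0388]
ee_rot: [180.0, -0.5, 7.6]
force: [3.0, 2.0, 8.2]
width: -0.001
finger_force: 4.4
[3.03 2.05 8.21]
```

Run:
```python
import cv2
cv2.imwrite('pics/s1c.png',cv2.resize(cv2.imread('pics/s1.png')[140:300,250:430],None,fx=4,fy=3.7,interpolation=cv2.INTER_CUBIC)[:592])
```

```text
(no output)
```

View pics/s1c.png

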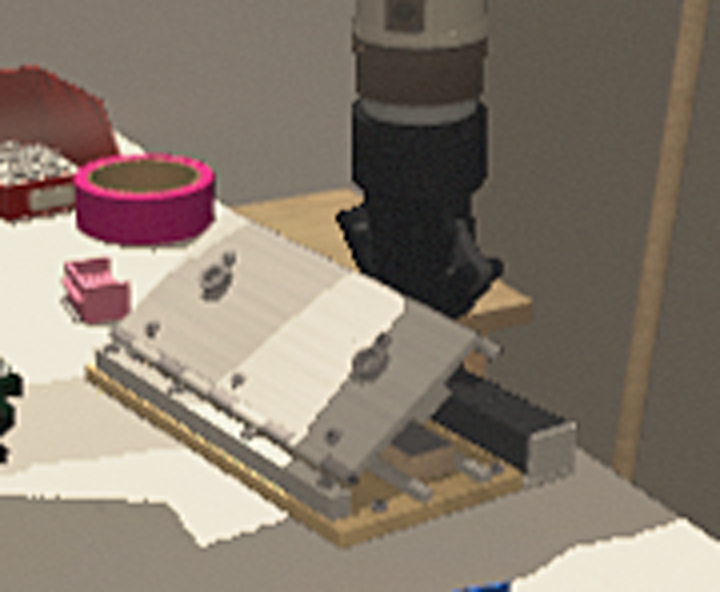

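The leaf has let go and is leaning on the gripper at about 30–40°. I'll draw outwards and up so it can swing on.

```bash
python3 -m creep '[[[0.002,0,0.006],0,0],[[0.005,0,0.01],0,0],[[0.012,0.002,0.01],0,0],[[0.015,0.002,0.01],0,0],[[0.02,0.003,0.015],0,0],[[0.02,0.003,0.02],0,0],[[0.015,0.002,0.02],0,0],[[0,0,0.03],0,0],[[0,0,0.03],0,0],[[0,0,0.02],0,0]]'; python3 -m creep '[[[0,0.01,0.01],0,0],[[0,0.02,0.01],0,0],[[0,0.02,0.01],0,0],[[0,0.02,0],0,0],[[0,0.02,0],0,0],[[0,0.02,0],0,0],[[0,0.02,0],0,0],[[0,0.02,0],0,0],[[0,0.01,0],0,0],[[0,0,0],0,0]]'
python3 - <<'E'
from h import *
for c in('side','scene'): snap(c,c+'2.png')
a=cv2.resize(cv2.imread('pics/side2.png')[140:300,250:430],None,fx=2.2,fy=3.5);b=cv2.resize(cv2.imread('pics/scene2.png')[160:325,230:400],None,fx=2.3,fy=3.39)
h=min(a.shape[0],b.shape[0]);cv2.imwrite('pics/m2.png',cv2.hconcat([a[:h],b[:h]]))
E
```

```text
clock: 5.0
ee_pos: [0.6377, -0.0561, 0.2096]
ee_rot: [180.0, -0.1, 7.6]
force: [-0.2, -0.4, 0.7]
width: 0.001
finger_force: 0.0
clock: 6.0
ee_pos: [0.638, 0.0967, 0.2368]
ee_rot: [-179.6, 0.1, 8.5]
force: [-0.3, -0.0, -0.3]
width: -0.001
finger_force: 0.0
```

View pics/m2.png

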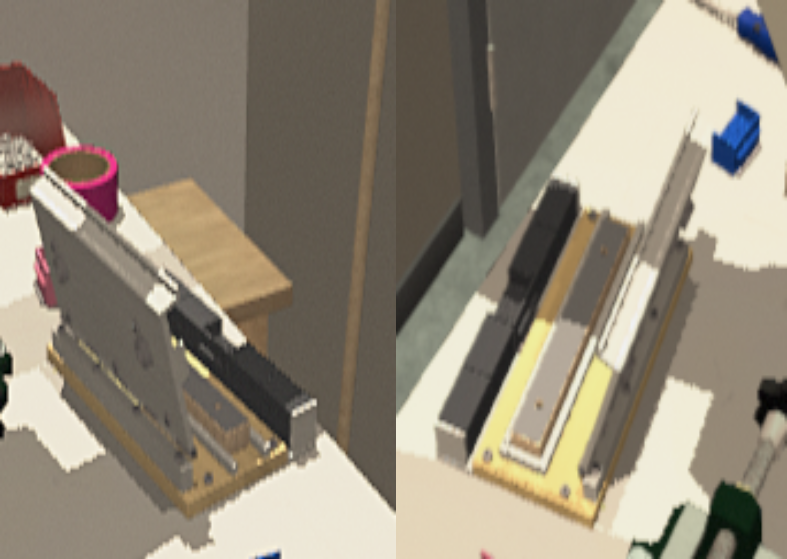

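The leaf stands wide open and the strip is still in its channel. I'm going above the strip's +y end, then down behind the stop.

```bash
python3 -m creep '[[[-0.015,-0.003,0],-0.9,0],[[-0.025,-0.005,0],0,0],[[-0.03,-0.006,0],0,0],[[-0.03,-0.006,0],0,0],[[-0.03,-0.006,0],0,0],[[-0.025,-0.006,-0.01],0,0],[[-0.015,-0.004,-0.03],0,0],[[-0.003,0,-0.03],0,0],[[0,0,-0.03],0,0],[[0,0,-0.01],0,0]]'
python3 - <<'E'
from h import *
p=np.load('p.npy');o=arm.get_obs();print(o['ee_pos'],o['ee_rot'],o['force'],J2W(p,[0,138,44.5]))
im,c=snap('wrist','w3.png')
for P in ([0,109,29],[-15,109,29],[15,109,29],[0,117,19]): print(P,proj(c,J2W(p,P)).round(0))
E
```

```text
clock: 7.1
ee_pos: [0.4635, 0.0548, 0.125]
ee_rot: [-179.5, 0.3, 7.8]
force: [0.1, 0.6, -0.1]
width: 0.002
finger_force: 0.0
[0.46347354 0.0547671  0.12499174] [-179.45929689    0.26956366    7.82163541] [ 0.09303211  0.55566576 -0.13498287] [[0.46435741 0.06037874 0.0445    ]]
[0, 109, 29] [[362. 248.]]
[-15, 109, 29] [[361. 271.]]
[15, 109, 29] [[363. 225.]]
[0, 117, 19] [[348. 243.]]
```

View pics/w3.png

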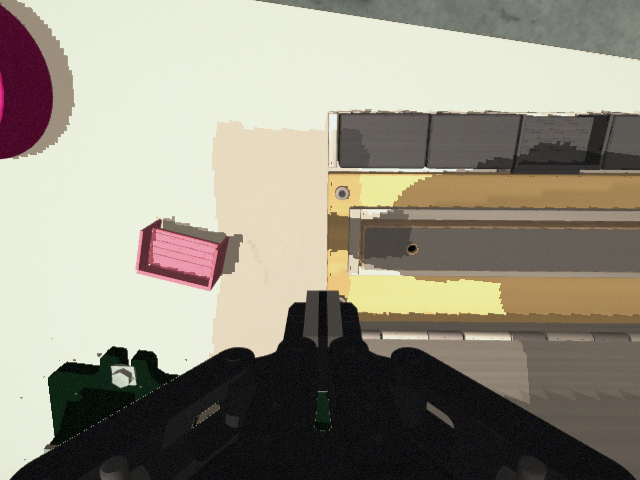

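The strip's end shows at column 362, rows 226–272, where it was projected. Lowering behind it.

```bash
python3 -m creep '[[[0,0.004,-0.01],0,0],[[0.001,0.003,-0.015],0,0],[[0,0,-0.02],0,0],[[0,0,-0.015],0,0],[[0,0,-0.01],0,0],[[0,0,-0.005],0,0],[[0,0,-0.003],0,0],[[0,0,-0.002],0,0],[[0,0,0],0,0],[[0,0,0],0,0]]'
```

```text
clock: 8.15
ee_pos: [0.4671, 0.063, 0.0478]
ee_rot: [-179.5, -0.1, 7.9]
force: [0.2, 0.1, 0.1]
width: -0.001
finger_force: 0.0
```

```bash
python3 -m creep '[[[-0.003,0,-0.003],0,0],[[0,-0.004,0],0,0],[[0.001,-0.004,0],0,0],[[0.0005,-0.004,0],0,0],[[0.0005,-0.004,0],0,0],[[0.0005,-0.004,0],0,0],[[0.0005,-0.004,0],0,0],[[0.0005,-0.004,0],0,0],[[0.0005,-0.004,0],0,0],[[0,0,0],0,0]]'; python3 -m creep '[[[0.0005,-0.004,0],0,0],[[0.0007,-0.005,0],0,0],[[0.0007,-0.005,0],0,0],[[0.0007,-0.005,0],0,0],[[0.0006,-0.005,0],0,0],[[0.0007,-0.005,0],0,0],[[0.0007,-0.005,0],0,0],[[0.0006,-0.005,0],0,0],[[0.0005,-0.004,0],0,0],[[0,0,0],0,0]]'
python3 - <<'E'
from h import *
p=np.load('p.npy');o=arm.get_obs()['ee_pos'];R=np.array([[np.cos(p[2]),np.sin(p[2])],[-np.sin(p[2]),np.cos(p[2])]])
print('tcp jig',R@(o[:2]-p[:2]))
im,c=snap('wrist','w4.png')
im,c=snap('side','side4.png')
for y in(-180,-190,-200,-210,-220): print(y,proj(c,J2W(p,[0,y,29])).round())
a=cv2.resize(cv2.imread('pics/side4.png')[190:300,280:430],None,fx=4,fy=4,interpolation=cv2.INTER_CUBIC);cv2.imwrite('pics/s4.png',a)
E
```

```text
clock: 9.15
ee_pos: [0.4678, 0.0304, 0.0443]
ee_rot: [-179.5, -0.0, 7.9]
force: [-0.4, -0.2, -0.3]
width: 0.001
finger_force: 0.0
clock: 10.15
ee_pos: [0.4735, -0.0126, 0.0443]
ee_rot: [-179.5, -0.0, 7.9]
force: [0.6, -0.7, -0.5]
width: -0.0
finger_force: 0.0
tcp jig [-0.00052897  0.06444164]
-180 [[380. 275.]]
-190 [[383. 277.]]
-200 [[386. 279.]]
-210 [[390. 281.]]
-220 [[393. 283.]]
```

View pics/s4.png

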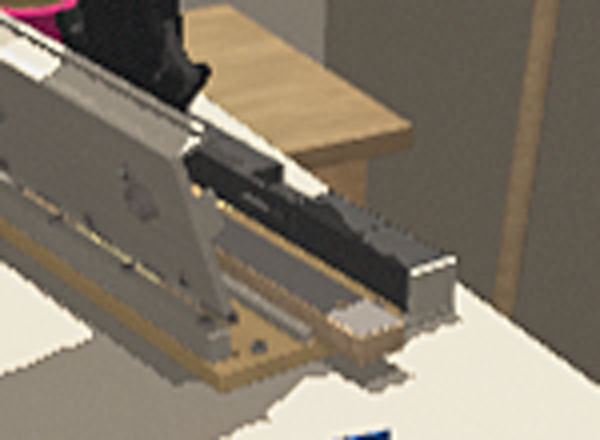

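The strip is moving out: its end shows at full-picture pixel (375, 273), about 35 mm past the base. I'll push another 45 mm.

```bash
python3 -m creep '[[[0.0005,-0.004,0],0,0],[[0.0007,-0.005,0],0,0],[[0.0007,-0.005,0],0,0],[[0.0007,-0.005,0],0,0],[[0.0007,-0.005,0],0,0],[[0.0007,-0.005,0],0,0],[[0.0007,-0.005,0],0,0],[[0.0007,-0.005,0],0,0],[[0.0005,-0.004,0],0,0],[[0.0002,-0.002,0],0,0]]'; python3 -m creep '[[[0,0,0],0,0],[[0,0,0],0,0],[[-0.001,0.005,0],0,0],[[-0.001,0.008,0],0,0],[[-0.001,0.008,0.01],0,0],[[0,0,0.02],0,0],[[0,0,0.03],0,0],[[0,0,0.03],0,0],[[0,0,0.03],0,0],[[0,0,0.02],0,0]]'
python3 - <<'E'
from h import *
p=np.load('p.npy')
im,w=snap('wrist','w5.png')
im,c=snap('side','side5.png')
for y in(-200,-210,-220): print(y,proj(c,J2W(p,[0,y,29])).round(),proj(w,J2W(p,[0,y,29])).round())
a=cv2.resize(cv2.imread('pics/side5.png')[150:300,280:430],None,fx=2.4,fy=3.2,interpolation=cv2.INTER_CUBIC);b=cv2.resize(cv2.imread('pics/w5.png'),None,fx=.66,fy=1);cv2.imwrite('pics/s5.png',cv2.hconcat([a,b]))
E
```

```text
clock: 11.25
ee_pos: [0.4796, -0.0575, 0.0443]
ee_rot: [-179.5, -0.0, 7.9]
force: [1.0, 0.3, 0.5]
width: -0.003
finger_force: 0.2
clock: 12.25
ee_pos: [0.4772, -0.0352, 0.1874]
ee_rot: [-179.5, -0.2, 8.0]
force: [0.6, 0.5, -0.7]
width: 0.004
finger_force: 0.0
-200 [[386. 279.]] [[634. 227.]]
-210 [[390. 281.]] [[647. 228.]]
-220 [[393. 283.]] [[660. 228.]]
```

View pics/s5.png

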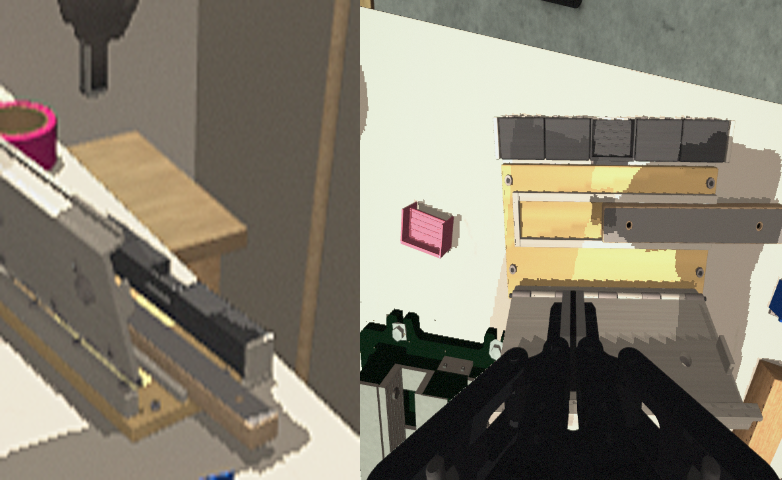

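The strip's end sits at side pixel (390, 281), i.e. jig y ≈ -210, so about 79 mm sticks out. The leaf is open and the gripper is clear.

```bash
python3 -c "
from plant import arm
print(arm.sign_off())"
```

```text
the job is handed in; nothing more can be done
None
```

I pressed the catch in the middle bay, the leaf sprang wide open, and I pushed the strip along its channel until about 79 mm stuck out past the jig's base. The gripper was clear and the job is handed in at about 12 s of the 67 s allowed, but the hand-in gave no verdict and I had no direct reading of the catch angle.

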